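Grade the milling balls on the sieve box

TASK

Sort the milling balls: take the loaded sieve by its handle, slide it along the box out of its roller catch until it is over the open tray, and shake it side to side there in strokes of about 5 cm, tapping it lightly on the rubber buffer at the end of at least three strokes, until every small worn ball has dropped into the tray. Then slide the sieve with the full-size balls back fully home into the catch and let go. Keep the sieve down on the box all the time, never bang or force it against the buffer, and leave the jars and cones alone.

Things in the scene. Friction and masses are not known exactly. Their poses are not given: they have to be found in the camera images.
- grader: Ball grading box of plywood, fixed, 296 mm long (its y) and 184 mm wide (its x); origin under its centre on the table, z up. Two guides at x = +-79.5 mm, 15 mm above the deck, lead the sieve along y (1.5 mm play each side); it slides on white plastic strips 56 mm above the table with 1 to 4 N of friction.
- home (a point): Where the sieve's origin is when fully home: on the closed grey loading deck in the -y half of the box, at (0, -76, 56) mm in the box's frame.
- bay (a point): Centre of the open bay in the +y half of the box, at (0, 48, 56) mm in the box's frame; the opening is 132 mm (x) by 176 mm (y), over a felt-lined collecting tray whose floor is 8 mm above the table. Over it, a few brisk strokes of about 50 mm along y (0.2 m/s or more) roll the balls across the holes; slow or short strokes leave some.
- sieve: Sieve: wooden frame 156 mm (x) by 116 mm (y), 46 mm high, rounded corners, punched steel plate with ten round 20 mm holes (plate top 8 mm above the underside), arched handle. Origin at the centre of its underside, axes parallel to the box's. It starts home, in the catch, with all balls in it; 0.65 to 0.9 kg with them.
- sieve_grip (a point): Centre of the sieve's handle: wooden grip 90 mm long (along x of the box), 18 mm thick (along y), 26 mm high; 72 mm above the sieve's underside, 128 mm above the table. Steel arch legs at x = +-79 mm.
- buffer_bracket: Bracket at the box's +y end (entry's origin and axes = the box's) with a hard rubber buffer, 26 mm diameter, on a screw, 90 mm above the table on the centre line, facing the sieve. How far the screw is set out differs every time and is not measured: the sieve meets it 128 to 146 mm from home; feel for it. It gives only about 1 mm per 10 N.
- catch (a joint): Sprung brass roller in the guide on the box's +x side; it snaps into a notch in the sieve's side at home. Slide in m: about -0.002 in the notch, about 0 when the sieve's side presses it in, -0.003 with the sieve away. Leaving the notch takes about 8 N along y; the sieve's corner also bumps over it about 55 mm from home.
- ball_1_center (a point): Centre of a full-size milling ball, ivory white, 26 mm diameter, 55 g; too big for the 20 mm holes, stays in the sieve.
- ball_2_center (a point): Centre of a full-size milling ball, ivory white, 26 mm diameter, 55 g; too big for the 20 mm holes, stays in the sieve.
- ball_3_center (a point): Centre of a full-size milling ball, ivory white, 26 mm diameter, 55 g; too big for the 20 mm holes, stays in the sieve.
- worn_1_center (a point): Centre of a worn milling ball, tan, 16 mm diameter, 13 g; falls through a hole once the sieve is shaken over the open bay. On the plate its centre is 16 mm above the sieve's underside (72 mm above the table), in the tray 16 to 32 mm above the table.
- worn_2_center (a point): Centre of a worn milling ball, tan, 16 mm diameter, 13 g; falls through a hole once the sieve is shaken over the open bay. On the plate its centre is 16 mm above the sieve's underside (72 mm above the table), in the tray 16 to 32 mm above the table.
- worn_3_center (a point): Centre of a worn milling ball, tan, 16 mm diameter, 13 g; falls through a hole once the sieve is shaken over the open bay. On the plate its centre is 16 mm above the sieve's underside (72 mm above the table), in the tray 16 to 32 mm above the table.
- worn_4_center (a point): Centre of a worn milling ball, tan, 16 mm diameter, 13 g; falls through a hole once the sieve is shaken over the open bay. On the plate its centre is 16 mm above the sieve's underside (72 mm above the table), in the tray 16 to 32 mm above the table.
- jar_red: Glaze jar with a red lid, 69 mm wide, 85 mm high, origin under its centre: bystander.
- jar_black: Glaze jar with a black lid, 69 mm wide, 85 mm high, origin under its centre: bystander.
- cones: Set of three pyrometric cones in a clay foot, 28 x 92 x 63 mm, origin under its centre: bystander.

How it is judged:
By the outcome, as a careful person would: the job done as asked, in the order asked, and still so for the second after the job is handed in, with the robot touching nothing.
It also fails if it takes over 58 s, if anything falls off the work surface, if the arm or the gripper's body presses on something with over 40 N, if the wrist force passes 120 N, or if a joint passes its speed limit or range.

ROBOT

A 6-joint arm with a two-finger parallel gripper is mounted at the origin on a cart in front of the work surface, level with it; the furniture and walls round the work are solid. World frame = base frame: x ahead of the robot, y to its left, z up, the work surface at z = 0. Lengths are in m, angles in degrees, forces in N, time in s.
With the tool pointing down it reaches from about 0.35 to 0.975 m from the base axis. Payload 7.1 kg.
Tool frame: the origin (TCP) lies on the centre line of the jaws, within the pads' length; the fingertips stand 25 mm ahead of it and the grasp point (between the pads) lies 6 mm ahead of it; z points along the fingers, y is the line along which they close (so a half turn about z gives the same grasp; the last joint's range is limited). The gripper opens to 88 mm and grips with 3 to 60 N. Pads are 20 mm wide; open, the fingers measure 115 mm over their backs; the gripper's body (75 mm by 178 mm) begins 61 mm behind the grasp point.
Start: joints at [68.87, 24.242, 93.386, -0, 62.372, -1.089], TCP at [0.214, 0.587, 0.248] pointing down, gripper open.
Joint ranges: [-172.04, 172.04], [-51.8, 120.97], [4.93, 147.93], [-75.15, 255.16], [6.16, 154.13], [-145.62, 145.62]. Speed limits (degrees/s): [136.94, 136.94, 172.46, 180, 180, 180].

INTERFACE

Orientations are given as a 3x3 rotation matrix whose columns are the frame's x, y, z axes.
In Python, from plant import manip gives the robot as it stands.
- The arm moves only by the shell command python3 -m crank 'ROWS' [FORCE]. ROWS is JSON, a list of rows, each a list of 3 entries, a list of its own where there are three numbers: the turn, a rotation vector about the tool's x, y, z in rad, then the shift along the tool's x, y, z in cm, then the opening, from 0 (shut) to 1 (fully open). In form: [[[rx, ry, rz], [dx, dy, dz], fingers], ...]. A call has exactly 8 rows; each row shifts and turns the commanded pose from where the row before left it, along the tool's axes as they then stand; what a row does not reach is not made up. A row lasts 1/12 s, in which the tool goes at most 41.7 mm and 7.16 degrees, less where a joint would pass 70% of its speed; a pose out of reach is approached as far as the arm can. A call is refused whole if a number of a shift passes 4.17 or a number of a turn 0.125, either way. A call with a gripper value outside its range is refused whole. The fingers move at their own pace and stop on an object; FORCE is the grip in N (left out, the last holds). Time passes only in rows, so rows that do not move let the fingers close, or fill a call up. It gives the time, the measured TCP pose, the force and the opening at its end, in the units of the state.
- manip.get_state(): the state, without advancing time (a new reading comes with each control period).
- manip.read_camera(name): name is "scene" or "top" or "wrist"; returns a dict with "color" (400x640x3 uint8, red, green, blue), "range_z" (400x640 float32, m along the optical axis (not along the pixel's ray), 0 where there is no reading), "fovy" (degrees; the focal length in pixels is half the picture's height over the tangent of half this angle, whatever the lens; pixels are square), "cx", "cy" (the principal point, pixels), "view" (4x4, takes a point from world to camera coordinates). Camera axes: x right, y down, z forward; pixel columns grow to the right and rows downward; lengths in m; the calibration is good to about 2 mm. A picture is of the moment at which its call begins.
- manip.close_job(): hands the job in, once; it reports no verdict.
Trained networks look in a picture, given as the dict that the camera call returned (one of the last four; its "shot" number tells which), for a name from the list of things; names that differ only in an ending like _2 or _b are one class to them, and where a whole thing is asked for, a point or a joint stands for the part that bears it (a point fixed in the world has none). Each returns a list of dicts, best first, with "confidence" (0 to 1); they miss things now and then, are a little off and sometimes report something else, mostly with a low value. They report only what shows in the picture. A call takes as long as a camera call.
- manip.find_in(query, picture): "rect" ([left, top, right, bottom] in pixels, round what is visible of it).
- manip.mark_of(query, picture): "position" ([row, column] in pixels: a listed point, or the origin of a listed thing).
The state is a dict: "clock": time; "joints": joint angles; "joint_velocities": joint speeds; "tau": joint torques, N m; "eef_pos": TCP position; "tcp_rot": TCP orientation; "contact_force": force on the tool from outside, world axes, zero at the start; "ft_torque": the same for the moment, N m; "finger_gap": finger opening in m.
Only numpy, scipy, OpenCV 4.12 (cv2) and the standard library are available. Lean on these libraries where they do the work, as an engineer would, in place of code of your own. Each camera call takes 0.05 s, during which the arm holds its last target. There are 200 camera calls.

## Working session

There is one attempt and no reset: what is moved stays moved. The work goes in short steps, Python scripts to look and compute and a shell command to move; the robot and the scene stay as the last step left them, time stands still between calls to the robot, and variables do not carry over. Pictures are saved under pics/ and viewed, on a budget of 10 in all, crops included, one or two more only if the job needs it, and the job is handed in when it is done.

```bash
mkdir -p pics; ls
cat > h.py <<'E'
import numpy as np,cv2
from plant import manip
def ray(p,row,col,z):
    V=np.array(p["view"]);f=200/np.tan(np.radians(p["fovy"])/2)
    d=V[:3,:3].T@np.array([(col-p["cx"])/f,(row-p["cy"])/f,1]);o=-V[:3,:3].T@V[:3,3]
    return o+d*(z-o[2])/d[2]
def mk(q,p,z,n=1):
    for r in manip.mark_of(q,p)[:n]:
        print(q,round(r["confidence"],2),np.round(r["position"],1),np.round(ray(p,*r["position"],z),4))
def save(p,name): cv2.imwrite("pics/"+name,p["color"][:,:,::-1])
E
python3 - <<'E'
from h import *
s=manip.get_state();print(s)
for c in ("top","scene"):
    p=manip.read_camera(c);save(p,c+"0.png");print(c,p["fovy"],np.round(p["view"],3).tolist())
    mk("grader",p,0);mk("home",p,.056);mk("bay",p,.056);mk("sieve",p,.056);mk("sieve_grip",p,.128);mk("worn_1_center",p,.072,5);mk("ball_1_center",p,.077,4)
    mk("jar_red",p,0);mk("jar_black",p,0);mk("cones",p,0);mk("buffer_bracket",p,0)
E
```

```text
pics
{'clock': 0.0, 'joints': array([ 6.88706418e+01,  2.42831855e+01,  9.34310627e+01,  1.27585175e-03,
        6.23715373e+01, -1.08922414e+00]), 'joint_velocities': array([ 0.02180821,  0.04775683, -0.03311935,  0.02222781,  0.10733153,
       -0.05853309]), 'tau': array([ 3.37470330e-03, -5.44604588e+01, -2.73670542e+01,  6.45575090e-02,
        2.27210205e-02, -1.11894983e-04]), 'eef_pos': array([0.2139666 , 0.58669014, 0.24691778]), 'tcp_rot': array([[-9.39449258e-01,  3.42687585e-01, -5.58119168e-04],
       [ 3.42688036e-01,  9.39448231e-01, -1.38946616e-03],
       [ 4.81712622e-05, -1.49659371e-03, -9.99998879e-01]]), 'contact_force': array([-0.39378291,  0.21370697,  0.29507854]), 'ft_torque': array([-0.00084879,  0.0132944 ,  0.04326374]), 'finger_gap': 0.08759241893077181}
top 53.55792893328642 [[0.004, -1.0, 0.003, 0.386], [-0.998, -0.005, -0.068, 0.54], [0.068, -0.002, -0.998, 0.923], [0.0, 0.0, 0.0, 1.0]]
grader 0.71 [222.6 355.1] [0.476  0.3252 0.    ]
home 0.83 [218.2 389.4] [0.4862 0.2511 0.056 ]
bay 0.72 [224.5 337.6] [0.4714 0.3687 0.056 ]
sieve 0.89 [219.5 391. 
[... 396 characters left out ...]
scene 44.15227055838718 [[0.569, -0.823, 0.013, 0.025], [-0.645, -0.455, -0.614, 0.588], [0.511, 0.341, -0.789, 0.602], [0.0, 0.0, 0.0, 1.0]]
grader 0.76 [264.9 338.4] [0.4812 0.3244 0.    ]
home 0.6 [268.3 378.9] [0.489  0.2444 0.056 ]
bay 0.84 [245.7 321.6] [0.469  0.3565 0.056 ]
sieve 0.97 [270.3 375.2] [0.4816 0.2478 0.056 ]
sieve_grip 0.92 [249.7 381.9] [0.4829 0.2436 0.128 ]
worn_1_center 0.44 [278.  359.7] [0.4442 0.2587 0.072 ]
ball_1_center 0.63 [250.9 392.8] [0.5227 0.2378 0.077 ]
ball_1_center 0.27 [269.4 377.5] [0.4741 0.2409 0.077 ]
jar_red 0.9 [189.3 249.6] [0.5274 0.5864 0.    ]
jar_black 0.68 [228.  207.1] [0.399  0.5919 0.    ]
cones 0.69 [228.5 437.8] [0.6704 0.2043 0.    ]
```

Run:
```python
from h import *
ps=[]
for c in ("top","scene"):
    p=manip.read_camera(c)
    V=np.array(p["view"]);f=200/np.tan(np.radians(p["fovy"])/2)
    v,u=np.mgrid[:400,:640];z=p["range_z"]
    P=np.stack([(u-p["cx"])/f*z,(v-p["cy"])/f*z,z],-1)
    W=(P-V[:3,3])@V[:3,:3]; ok=(z>0)&(np.hypot(W[...,0]-.478,W[...,1]-.32)<.2)
    H=ok&(W[...,2]>.12)&(W[...,2]<.15)&(np.hypot(W[...,0]-.483,W[...,1]-.247)<.06)
    G=ok&(W[...,2]>.03)
    for n,M in (("handle",H),("box",G)):
        r=cv2.minAreaRect(W[M][:,:2].astype(np.float32));print(c,n,M.sum(),r,np.percentile(W[M][:,2],[5,50,95]).round(3))
        q=W[M][:,:2]; print('pca',np.linalg.eigh(np.cov(q.T))[1].round(4).tolist(),q.mean(0).round(4))
    cr=p["color"][130:330,230:480] if c=="top" else p["color"][160:350,240:490]
    ps.append(cv2.resize(cr,(780,600) ,interpolation=cv2.INTER_CUBIC)[:,:,::-1])
    cv2.imwrite(f"pics/crop_{c}.png",ps[-1])
```

```text
top handle 475 ((0.483043909072876, 0.24609005451202393), (0.11938227713108063, 0.018527008593082428), 5.14577054977417) [0.129 0.14  0.143]
pca [[0.0907, -0.9959], [-0.9959, -0.0907]] [0.4824 0.2474]
top box 7445 ((0.4815680682659149, 0.32332026958465576), (0.21518105268478394, 0.30698174238204956), 9.466070175170898) [0.054 0.071 0.135]
pca [[-0.9922, -0.1246], [-0.1246, 0.9922]] [0.4807 0.2945]
scene handle 645 ((0.4828692078590393, 0.24522385001182556), (0.11888156086206436, 0.01834135688841343), 5.345203399658203) [0.126 0.14  0.143]
pca [[0.088, -0.9961], [-0.9961, -0.088]] [0.4781 0.2433]
scene box 12081 ((0.48595303297042847, 0.3230487108230591), (0.21767164766788483, 0.3025214970111847), 6.713419437408447) [0.044 0.071 0.131]
pca [[-0.9994, -0.0358], [-0.0358, 0.9994]] [0.4674 0.2903]
```

View pics/crop_top.png

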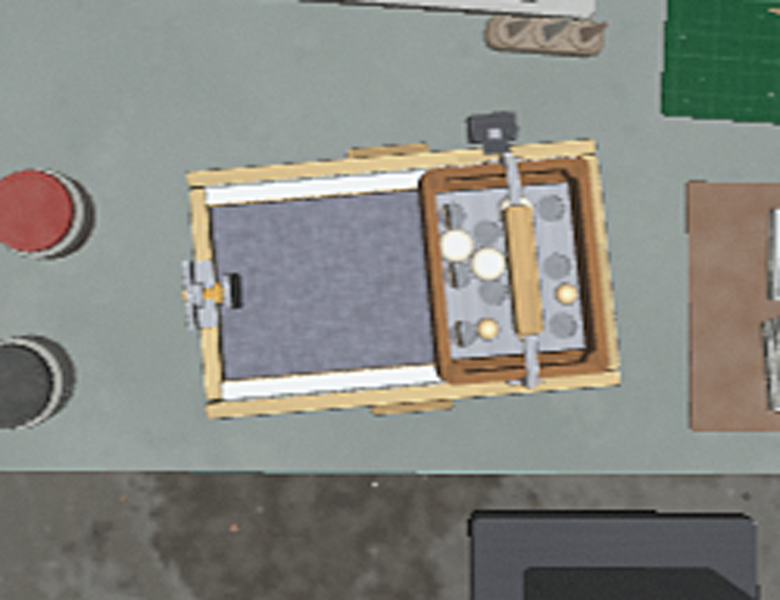

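View pics/scene0.png

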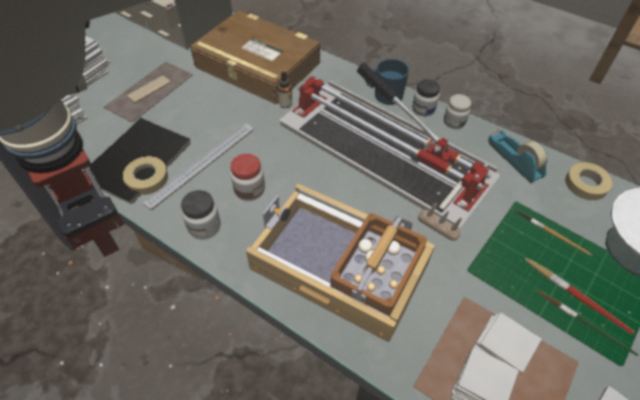

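```bash
python3 -m crank '[[[0,0,-0.11],[0,0,0],1],[[0,0,-0.11],[0,0,0],1],[[0,0,-0.11],[0,0,0],1],[[0,0,-0.109],[0,0,0],1],[[0,0,0],[-1.5,-2.2,0],1],[[0,0,0],[-2,-3,0],1],[[0,0,0],[-2,-3,0],1],[[0,0,0],[-2,-3,0],1]]' 30
python3 -m crank '[[[0,0,0],[-2,-3,0],1],[[0,0,0],[-2,-3,0],1],[[0,0,0],[-2,-3,0],1],[[0,0,0],[-2,-3,0],1],[[0,0,0],[-2,-3,0],1],[[0,0,0],[-2,-3,0],1],[[0,0,0],[0,0,0],1],[[0,0,0],[0,0,0],1]]'
cat >> h.py <<'E'
def rel(t):
    s=manip.get_state();R=s["tcp_rot"];print("shift cm",(R.T@(np.array(t)-s["eef_pos"])*100).round(2),"yaw",np.degrees(np.arctan2(R[1,1],R[0,1])).round(2),s["eef_pos"].round(4),s["contact_force"].round(1),"gap",s["finger_gap"],"t",s["clock"])
E
python3 -c "
from h import *
rel([.483,.246,.136])
p=manip.read_camera('wrist');save(p,'w1.png');mk('sieve_grip',p,.128);mk('worn_1_center',p,.072,4);mk('ball_1_center',p,.077,3);mk('home',p,.056);mk('bay',p,.056);mk('grader',p,0)"
```

```text
clock: 1.97
eef_pos: [0.2993, 0.4812, 0.2477]
tcp_rot: [[-0.996, -0.09, 0.0], [-0.09, 0.996, 0.0], [-0.0, 0.0, -1.0]]
contact_force: [1.5, 0.3, -0.3]
finger_gap: 0.0876
clock: 2.63
eef_pos: [0.4354, 0.3125, 0.2478]
tcp_rot: [[-0.996, -0.085, 0.0], [-0.085, 0.996, 0.0], [-0.0, 0.0, -1.0]]
contact_force: [-0.2, 0.9, 0.5]
finger_gap: 0.0878
shift cm [-4.17 -7.03 11.18] yaw 94.9 [0.4354 0.3125 0.2478] [-0.2  0.9  0.5] gap 0.08779499664690779 t 2.6333
sieve_grip 0.85 [254.2 234.7] [0.4832 0.2474 0.128 ]
worn_1_center 0.81 [189.6 269.5] [0.4411 0.2648 0.072 ]
worn_1_center 0.19 [164.1 576.9] [0.3934 0.5423 0.072 ]
ball_1_center 0.4 [277.7 241.5] [0.5296 0.2427 0.077 ]
home 0.85 [226.2 256.4] [0.4831 0.2515 0.056 ]
bay 0.88 [225.2 377.5] [0.4718 0.3718 0.056 ]
grader 0.72 [209.8 325.9] [0.4757 0.321  0.    ]
```

```bash
python3 -m crank '[[[0,0,-0.004],[-1.4,-2.3,0],1],[[0,0,0],[-1.4,-2.3,0],1],[[0,0,0],[-1.4,-2.35,1],1],[[0,0,0],[0,0,2],1],[[0,0,0],[0,0,2],1],[[0,0,0],[0,0,2],1],[[0,0,0],[0,0,0],1],[[0,0,0],[0,0,0],1]]'
python3 -c "
from h import *
rel([.483,.2465,.136])
p=manip.read_camera('wrist');save(p,'w2.png');mk('sieve_grip',p,.128)"
```

```text
clock: 3.65
eef_pos: [0.4818, 0.2485, 0.1771]
tcp_rot: [[-0.996, -0.094, -0.002], [-0.094, 0.996, -0.001], [0.002, -0.001, -1.0]]
contact_force: [-0.0, -0.2, 0.3]
finger_gap: 0.0877
shift cm [-0.11 -0.21  4.11] yaw 95.39 [0.4818 0.2485 0.1771] [-0.  -0.2  0.3] gap 0.08770982850591037 t 3.65
sieve_grip 0.62 [235.9 318.5] [0.4832 0.2473 0.128 ]
```

View pics/w2.png

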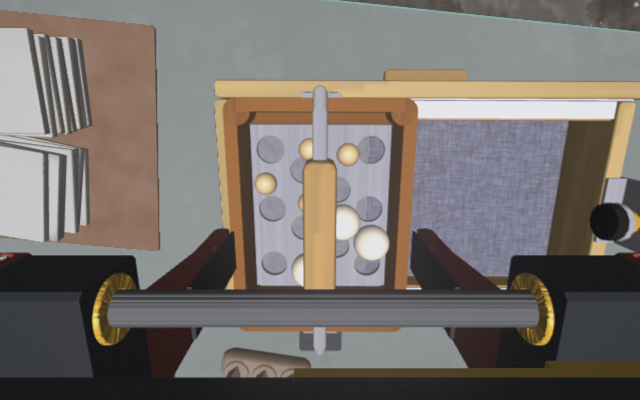

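```bash
python3 -m crank '[[[0,0,0],[-0.1,-0.15,1.5],1],[[0,0,0],[0,0,1.5],1],[[0,0,0],[0,0,1.1],1],[[0,0,0],[0,0,0],1],[[0,0,0],[0,0,0],0.5],[[0,0,0],[0,0,0],0.3],[[0,0,0],[0,0,0],0.1],[[0,0,0],[0,0,0],0.1]]' 40
python3 -c "
from h import *
rel([.483,.2465,.136])"
python3 -m crank '[[[0,0,0],[0,0,0],0.0],[[0,0,0],[0,0,0],0],[[0,0,0],[0,0,0],0],[[0,0,0],[0,0,0],0],[[0,0,0],[0,0,0],0.0],[[0,0,0],[0,0,0],0.0],[[0,0,0],[0,0,0],0],[[0,0,0],[0,0,0],0.0]]' 40
python3 -c "
from h import *
rel([.483,.2465,.136])"
```

```text
clock: 4.42
eef_pos: [0.4842, 0.2472, 0.1375]
tcp_rot: [[-0.996, -0.093, 0.001], [-0.093, 0.996, 0.001], [-0.001, 0.0, -1.0]]
contact_force: [0.4, -0.3, -0.4]
finger_gap: 0.0647
shift cm [ 0.12 -0.06  0.15] yaw 95.34 [0.4842 0.2472 0.1375] [ 0.4 -0.3 -0.4] gap 0.06470030445341655 t 4.4167
clock: 5.08
eef_pos: [0.4837, 0.2468, 0.1366]
tcp_rot: [[-0.996, -0.093, -0.0], [-0.093, 0.996, -0.0], [0.0, -0.0, -1.0]]
contact_force: [-0.0, -1.0, 0.0]
finger_gap: 0.0176
shift cm [ 0.07 -0.03  0.06] yaw 95.33 [0.4837 0.2468 0.1366] [-0. -1.  0.] gap 0.01755077624623476 t 5.0833
```

```bash
python3 -m crank '[[[0,0,0],[0,0.4,0],0],[[0,0,0],[0,0.8,0],0],[[0,0,0],[0,1,0],0],[[0,0,0],[0,1,0],0],[[0,0,0],[0,1,0],0],[[0,0,0],[0,1,0],0],[[0,0,0],[0,0.8,0],0],[[0,0,0],[0,0,0],0]]'
cat >> h.py <<'E'
H=np.array([.4837,.2468,.1366])
def st():
    s=manip.get_state();R=s["tcp_rot"];d=s["eef_pos"]-H;y=np.array([-.0915,.9958,0]);x=np.array([.9958,.0915,0])
    f=s["contact_force"];print("along mm",(d@y*1e3).round(1),"across",(d@x*1e3).round(1),"dz",(d[2]*1e3).round(1),"F along/across/z",(f@y).round(1),(f@x).round(1),f[2].round(1),"tq",s["ft_torque"].round(2),"yaw",np.degrees(np.arctan2(R[1,1],R[0,1])).round(2),"t",round(s["clock"],2),"gap",s["finger_gap"].round(4))
E
python3 -c "
from h import *
st()"
```

```text
clock: 5.75
eef_pos: [0.4781, 0.308, 0.1367]
tcp_rot: [[-0.996, -0.094, 0.0], [-0.094, 0.996, 0.001], [-0.0, 0.001, -1.0]]
contact_force: [0.1, 2.5, -0.8]
finger_gap: 0.0176Traceback (most recent call last):
  File "<string>", line 3, in <module>
    st()
    ~~^^
  File "h.py", line 16, in st
    f=s["contact_force"];print("along mm",(d@y*1e3).round(1),"across",(d@x*1e3).round(1),"dz",(d[2]*1e3).round(1),"F along/across/z",(f@y).round(1),(f@x).round(1),f[2].round(1),"tq",s["ft_torque"].round(2),"yaw",np.degrees(np.arctan2(R[1,1],R[0,1])).round(2),"t",round(s["clock"],2),"gap",s["finger_gap"].round(4))
                                                                                                                                                                                                                                                                                                 ^^^^^^^^^^^^^^^^^^^^^
AttributeError: 'float' object has no attribute 'round'
```

```bash
sed -i 's/s\["finger_gap"\].round(4))/round(float(s["finger_gap"]),4))/' h.py
python3 -c "
from h import *
st()"
python3 -m crank '[[[0,0,0],[0,0.6,0],0],[[0,0,0],[0,1,0],0],[[0,0,0],[0,1,0],0],[[0,0,0],[0,1,0],0],[[0,0,0],[0,1,0],0],[[0,0,0],[0,0.7,0],0],[[0,0,0],[0,0.3,0],0],[[0,0,0],[0,0,0],0]]'
python3 -c "
from h import *
st()"
```

```text
along mm 61.4 across 0.0 dz 0.1 F along/across/z 2.5 0.3 -0.8 tq [ 0.34  0.12 -0.02] yaw 95.37 t 5.75 gap 0.0176
clock: 6.42
eef_pos: [0.4729, 0.3639, 0.1366]
tcp_rot: [[-0.996, -0.094, 0.0], [-0.094, 0.996, 0.001], [-0.001, 0.001, -1.0]]
contact_force: [1.3, 3.2, -1.7]
finger_gap: 0.0176
along mm 117.6 across -0.1 dz 0.0 F along/across/z 3.1 1.6 -1.7 tq [0.33 0.02 0.01] yaw 95.38 t 6.42 gap 0.0176
```

```bash
cat > chk.py <<'E'
from h import *
import sys
st();f=manip.get_state()["contact_force"]@np.array([-.0915,.9958,0]);sys.exit(f<-7)
E
python3 -m crank '[[[0,0,0],[0,0.15,0],0],[[0,0,0],[0,0.15,0],0],[[0,0,0],[0,0.15,0],0],[[0,0,0],[0,0.15,0],0],[[0,0,0],[0,0.15,0],0],[[0,0,0],[0,0.1,0],0],[[0,0,0],[0,0.05,0],0],[[0,0,0],[0,0,0],0]]' >/dev/null; python3 chk.py &&
python3 -m crank '[[[0,0,0],[0,0.05,0],0],[[0,0,0],[0,0.05,0],0],[[0,0,0],[0,0.05,0],0],[[0,0,0],[0,0.05,0],0],[[0,0,0],[0,0.05,0],0],[[0,0,0],[0,0,0],0],[[0,0,0],[0,0,0],0],[[0,0,0],[0,0,0],0]]' >/dev/null; python3 chk.py &&
python3 -m crank '[[[0,0,0],[0,0.05,0],0],[[0,0,0],[0,0.05,0],0],[[0,0,0],[0,0.05,0],0],[[0,0,0],[0,0.05,0],0],[[0,0,0],[0,0,0],0],[[0,0,0],[0,0,0],0],[[0,0,0],[0,0,0],0],[[0,0,0],[0,0,0],0]]' >/dev/null; python3 chk.py
```

```text
along mm 125.2 across -0.1 dz 0.1 F along/across/z -3.2 0.9 -0.3 tq [-0.5  -0.3  -0.03] yaw 95.34 t 7.08 gap 0.0175
along mm 125.2 across -0.1 dz 0.1 F along/across/z -3.2 0.9 -0.3 tq [-0.5  -0.3  -0.03] yaw 95.34 t 7.08 gap 0.0175
along mm 125.2 across -0.1 dz 0.1 F along/across/z -3.2 0.9 -0.3 tq [-0.5  -0.3  -0.03] yaw 95.34 t 7.08 gap 0.0175False
False
False
```

```bash
sed -i 's/sys.exit(f<-7)/sys.exit(int(f<-7))/' chk.py
python3 -m crank '[[[0,0,0],[0,0.05,0],0],[[0,0,0],[0,0.05,0],0],[[0,0,0],[0,0.05,0],0],[[0,0,0],[0,0.05,0],0],[[0,0,0],[0,0.05,0],0],[[0,0,0],[0,0,0],0],[[0,0,0],[0,0,0],0],[[0,0,0],[0,0,0],0]]' >/dev/null && python3 chk.py &&
python3 -m crank '[[[0,0,0],[0,0.05,0],0],[[0,0,0],[0,0.05,0],0],[[0,0,0],[0,0.05,0],0],[[0,0,0],[0,0.05,0],0],[[0,0,0],[0,0.05,0],0],[[0,0,0],[0,0,0],0],[[0,0,0],[0,0,0],0],[[0,0,0],[0,0,0],0]]' >/dev/null && python3 chk.py &&
python3 -m crank '[[[0,0,0],[0,0.05,0],0],[[0,0,0],[0,0.05,0],0],[[0,0,0],[0,0.05,0],0],[[0,0,0],[0,0.05,0],0],[[0,0,0],[0,0.05,0],0],[[0,0,0],[0,0,0],0],[[0,0,0],[0,0,0],0],[[0,0,0],[0,0,0],0]]' >/dev/null && python3 chk.py &&
python3 -m crank '[[[0,0,0],[0,0.05,0],0],[[0,0,0],[0,0.05,0],0],[[0,0,0],[0,0.05,0],0],[[0,0,0],[0,0.05,0],0],[[0,0,0],[0,0.05,0],0],[[0,0,0],[0,0,0],0],[[0,0,0],[0,0,0],0],[[0,0,0],[0,0,0],0]]' >/dev/null && python3 chk.py
```

```text
along mm 127.8 across -0.1 dz 0.0 F along/across/z -2.5 2.1 -0.9 tq [-0.45 -0.4  -0.02] yaw 95.34 t 7.75 gap 0.0178
along mm 130.2 across -0.1 dz 0.1 F along/across/z -3.5 2.2 -2.0 tq [-0.41 -0.48  0.  ] yaw 95.34 t 8.42 gap 0.0174
along mm 132.6 across -0.1 dz 0.0 F along/across/z -3.8 4.6 -0.9 tq [-0.56 -0.5   0.01] yaw 95.34 t 9.08 gap 0.0177
along mm 132.8 across -0.2 dz 0.2 F along/across/z -15.9 3.4 4.0 tq [-2.24 -0.9  -0.14] yaw 95.35 t 9.75 gap 0.0174
```

```bash
python3 -m crank '[[[0,0,0],[-0.03,-0.8,0],0],[[0,0,0],[0,-2.2,0],0],[[0,0,0],[0,-1.7,0],0],[[0,0,0],[0,-0.5,0],0],[[0,0,0],[0,0.8,0],0],[[0,0,0],[0,2.2,0],0],[[0,0,0],[0,1.4,0],0],[[0,0,0],[0,0.3,0],0]]' >/dev/null && python3 chk.py 
python3 -m crank '[[[0,0,0],[0,-0.8,0],0],[[0,0,0],[0,-2.2,0],0],[[0,0,0],[0,-1.7,0],0],[[0,0,0],[0,-0.1,0],0],[[0,0,0],[0,0.8,0],0],[[0,0,0],[0,2.2,0],0],[[0,0,0],[0,1.6,0],0],[[0,0,0],[0,0.4,0],0]]' >/dev/null && python3 chk.py
```

```text
along mm 132.6 across -0.1 dz 0.0 F along/across/z -7.6 2.9 3.2 tq [-1.59 -0.62 -0.03] yaw 95.44 t 10.42 gap 0.0176
along mm 132.7 across -0.1 dz 0.1 F along/across/z -20.8 4.1 10.5 tq [-3.13 -0.98 -0.29] yaw 95.48 t 11.08 gap 0.0181
```

```bash
python3 -m crank '[[[0,0,0],[-0.03,-0.8,0],0],[[0,0,0],[0,-2.2,0],0],[[0,0,0],[0,-1.7,0],0],[[0,0,0],[0,-0.3,0],0],[[0,0,0],[0,0.9,0],0],[[0,0,0],[0,2.4,0],0],[[0,0,0],[0,1.3,0],0],[[0,0,0],[0,0.2,0],0]]' >/dev/null && python3 chk.py 
python3 -m crank '[[[0,0,0],[0,-0.9,0],0],[[0,0,0],[0,-2.4,0],0],[[0,0,0],[0,-1.4,0],0],[[0,0,0],[0,-0.2,0],0],[[0,0,0],[0,0.9,0],0],[[0,0,0],[0,2.5,0],0],[[0,0,0],[0,1.3,0],0],[[0,0,0],[0,0.3,0],0]]' >/dev/null && python3 chk.py
python3 -c "
from h import *
for c in ('top','scene','wrist'):
    p=manip.read_camera(c);save(p,c+'3.png');mk('worn_1_center',p,.072,5)
    if c!='wrist': cv2.imwrite('pics/c3%s.png'%c,cv2.resize(p['color'][130:330,230:480] if c=='top' else p['color'][160:350,240:490],(780,600),interpolation=cv2.INTER_CUBIC)[:,:,::-1])
"
```

```text
along mm 132.5 across 0.5 dz 0.0 F along/across/z -2.4 2.2 2.9 tq [-0.28 -0.25 -0.15] yaw 95.46 t 11.75 gap 0.018
along mm 132.6 across 0.6 dz 0.0 F along/across/z -8.8 3.7 2.8 tq [-1.45 -0.57 -0.09] yaw 95.44 t 12.42 gap 0.0177
worn_1_center 0.52 [225.7 203. ] [0.369  0.5579 0.072 ]
```

View pics/wrist3.png

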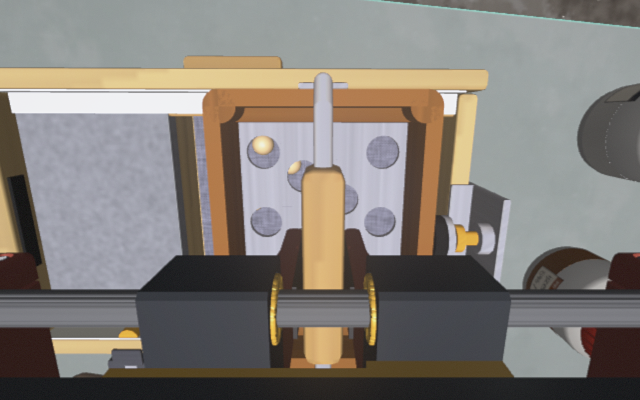

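```bash
python3 -m crank '[[[0,0,0],[0,-0.9,0],0],[[0,0,0],[0,-2.6,0],0],[[0,0,0],[0,-1.6,0],0],[[0,0,0],[0,-0.2,0],0],[[0,0,0],[0,1.2,0],0],[[0,0,0],[0,2.6,0],0],[[0,0,0],[0,1.2,0],0],[[0,0,0],[0,0.2,0],0]]' >/dev/null && python3 chk.py 
python3 -m crank '[[[0,0,0],[0,-1.1,0],0],[[0,0,0],[0,-2.6,0],0],[[0,0,0],[0,-1.3,0],0],[[0,0,0],[0,-0.2,0],0],[[0,0,0],[0,1.2,0],0],[[0,0,0],[0,2.6,0],0],[[0,0,0],[0,1.1,0],0],[[0,0,0],[0,0.3,0],0]]' >/dev/null && python3 chk.py
python3 -m crank '[[[0,0,0],[0,-1.1,0],0],[[0,0,0],[0,-2.6,0],0],[[0,0,0],[0,-1.3,0],0],[[0,0,0],[0,-0.2,0],0],[[0,0,0],[0,1.2,0],0],[[0,0,0],[0,2.6,0],0],[[0,0,0],[0,1.1,0],0],[[0,0,0],[0,0.3,0],0]]' >/dev/null && python3 chk.py
python3 -c "
from h import *
p=manip.read_camera('wrist');save(p,'wrist4.png');mk('worn_1_center',p,.072,5)
a=p['color'][60:260,180:460];V=np.array(p['view'])
cv2.imwrite('pics/c4w.png',cv2.resize(a,(784,560),interpolation=cv2.INTER_CUBIC)[:,:,::-1])
f=200/np.tan(np.radians(p['fovy'])/2);z=p['range_z'];v,u=np.mgrid[:400,:640]
W=(np.stack([(u-p['cx'])/f*z,(v-p['cy'])/f*z,z],-1)-V[:3,3])@V[:3,:3];np.save('W4.npy',W)
"
```

```text
along mm 132.0 across 0.6 dz 0.1 F along/across/z -1.7 2.4 -0.4 tq [-0.29 -0.24 -0.07] yaw 95.43 t 13.38 gap 0.0179
along mm 131.5 across 0.5 dz 0.1 F along/across/z -3.8 1.0 1.6 tq [-0.51 -0.11 -0.06] yaw 95.43 t 14.05 gap 0.018
along mm 131.5 across 0.5 dz 0.1 F along/across/z -3.7 1.7 2.6 tq [-0.55 -0.17 -0.06] yaw 95.43 t 14.72 gap 0.0175
```

View pics/c4w.png

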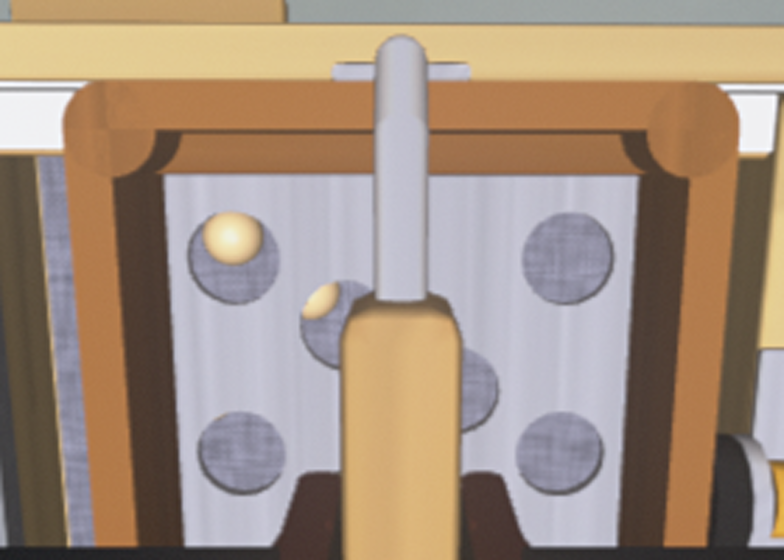

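View pics/c3scene.png

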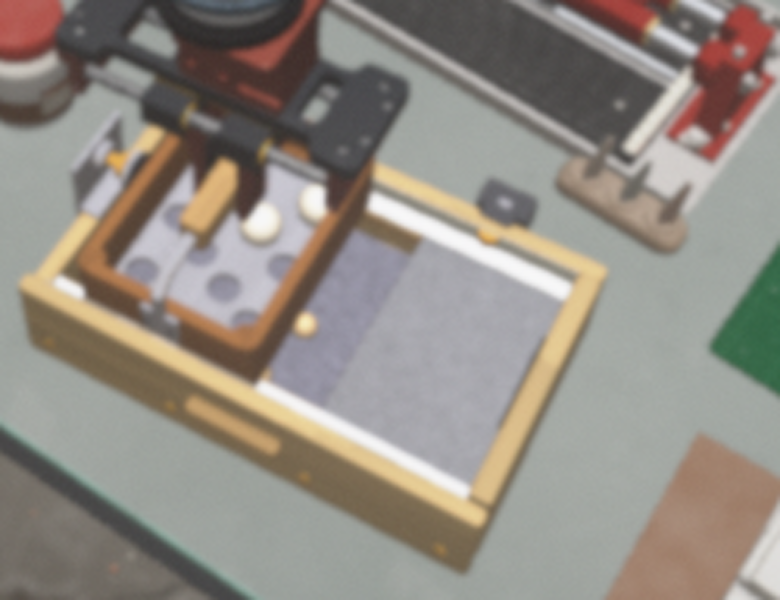

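```bash
python3 -m crank '[[[0,0,0],[0,-1.1,0],0],[[0,0,0],[0,-2.6,0],0],[[0,0,0],[0,-1.3,0],0],[[0,0,0],[0,-0.1,0],0],[[0,0,0],[0,1.2,0],0],[[0,0,0],[0,2.5,0],0],[[0,0,0],[0,1.2,0],0],[[0,0,0],[0,0.3,0],0]]' >/dev/null && python3 chk.py 
python3 -m crank '[[[0,0,0],[0,-1.1,0],0],[[0,0,0],[0,-2.6,0],0],[[0,0,0],[0,-1.3,0],0],[[0,0,0],[0,-0.1,0],0],[[0,0,0],[0,1.1,0],0],[[0,0,0],[0,2.5,0],0],[[0,0,0],[0,1.2,0],0],[[0,0,0],[0,0.4,0],0]]' >/dev/null && python3 chk.py
python3 -m crank '[[[0,0,0],[0,-1.1,0],0],[[0,0,0],[0,-2.6,0],0],[[0,0,0],[0,-1.3,0],0],[[0,0,0],[0,-0.1,0],0],[[0,0,0],[0,1.1,0],0],[[0,0,0],[0,2.4,0],0],[[0,0,0],[0,1.2,0],0],[[0,0,0],[0,0.4,0],0]]' >/dev/null && python3 chk.py
python3 -m crank '[[[0,0,0],[0,-1.1,0],0],[[0,0,0],[0,-2.5,0],0],[[0,0,0],[0,-1.3,0],0],[[0,0,0],[0,-0.1,0],0],[[0,0,0],[0,-0.5,0],0],[[0,0,0],[0,-0.5,0],0],[[0,0,0],[0,0,0],0],[[0,0,0],[0,0,0],0]]' >/dev/null && python3 chk.py
python3 -c "
from h import *
I=[]
for c in ('top','scene','wrist'):
    p=manip.read_camera(c);a=p['color'][130:330,230:480] if c=='top' else p['color'][160:350,240:490] if c=='scene' else p['color'][60:260]
    for r in manip.mark_of('worn_1_center',p): print(c,r)
    I.append(cv2.resize(a,(400,300) if c!='wrist' else (800,250),interpolation=cv2.INTER_CUBIC))
cv2.imwrite('pics/c5.png',np.vstack([np.hstack(I[:2]),I[2]])[:,:,::-1])
"
```

```text
along mm 132.6 across 0.5 dz 0.0 F along/across/z -9.1 3.6 4.2 tq [-1.62 -0.63 -0.11] yaw 95.43 t 15.48 gap 0.0174
along mm 132.7 across 0.5 dz 0.0 F along/across/z -18.3 3.7 8.2 tq [-2.6  -0.91 -0.07] yaw 95.46 t 16.15 gap 0.0176
along mm 132.7 across 0.5 dz 0.1 F along/across/z -16.9 3.2 8.5 tq [-2.58 -0.87 -0.2 ] yaw 95.47 t 16.82 gap 0.0175
along mm 71.6 across 0.6 dz 0.1 F along/across/z -2.7 1.2 0.3 tq [-0.33 -0.08 -0.01] yaw 95.34 t 17.48 gap 0.018
scene {'position': [261.5, 338.4], 'confidence': 0.73}
```

View pics/c5.png

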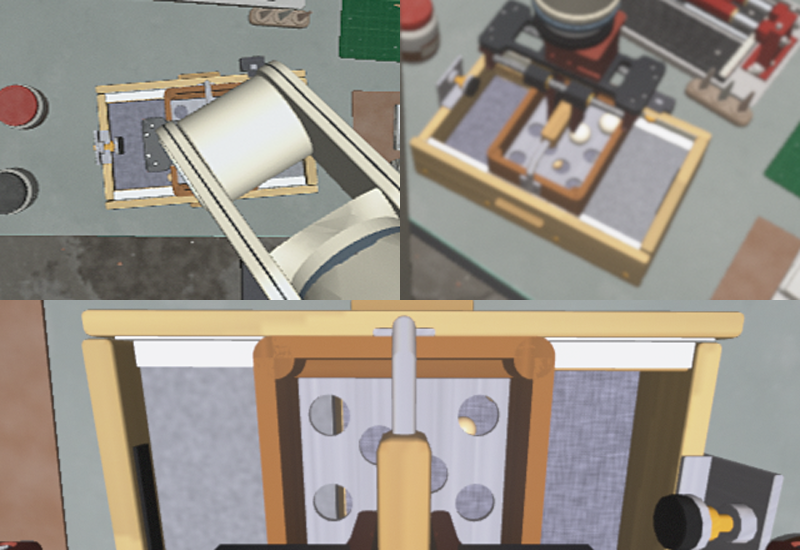

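```bash
python3 -m crank '[[[0,0,0],[0,-0.5,0],0],[[0,0,0],[0,-1,0],0],[[0,0,0],[0,-1,0],0],[[0,0,0],[0,-1,0],0],[[0,0,0],[0,-1,0],0],[[0,0,0],[0,-1,0],0],[[0,0,0],[0,-0.5,0],0],[[0,0,0],[0,0,0],0]]' >/dev/null && python3 chk.py 
python3 -c "
from h import *
I=[]
for c in ('top','scene','wrist'):
    p=manip.read_camera(c);a=p['color'][130:330,230:480] if c=='top' else p['color'][160:350,240:490] if c=='scene' else p['color'][60:260]
    for r in manip.mark_of('worn_1_center',p): print(c,r)
    I.append(cv2.resize(a,(400,300) if c!='wrist' else (800,250),interpolation=cv2.INTER_CUBIC))
cv2.imwrite('pics/c6.png',np.vstack([np.hstack(I[:2]),I[2]])[:,:,::-1])
"
```

```text
along mm 10.7 across -0.3 dz 0.0 F along/across/z -5.0 -3.3 2.8 tq [-0.67  0.42 -0.06] yaw 95.3 t 18.45 gap 0.0182
top {'position': [244.0, 354.9], 'confidence': 0.69}
top {'position': [248.8, 335.6], 'confidence': 0.49}
top {'position': [253.6, 237.5], 'confidence': 0.37}
```

View pics/c6.png

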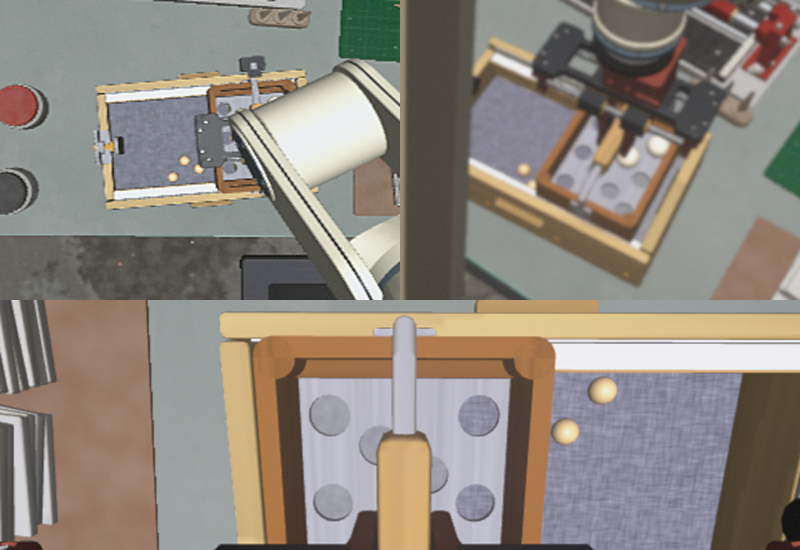

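```bash
python3 -c "
from h import *
I=[]
for c in ('top','scene'):
    p=manip.read_camera(c);a=p['color'][175:290,280:400] if c=='top' else p['color'][190:310,280:420]
    I.append(cv2.resize(a,None,fx=5 if c=='scene' else 3,fy=5 if c=='scene' else 3,interpolation=cv2.INTER_CUBIC))
I=[cv2.resize(i,(400,400)) for i in I]
cv2.imwrite('pics/c7.png',np.hstack(I)[:,:,::-1])
"
```

```text
(no output)
```

View pics/c7.png

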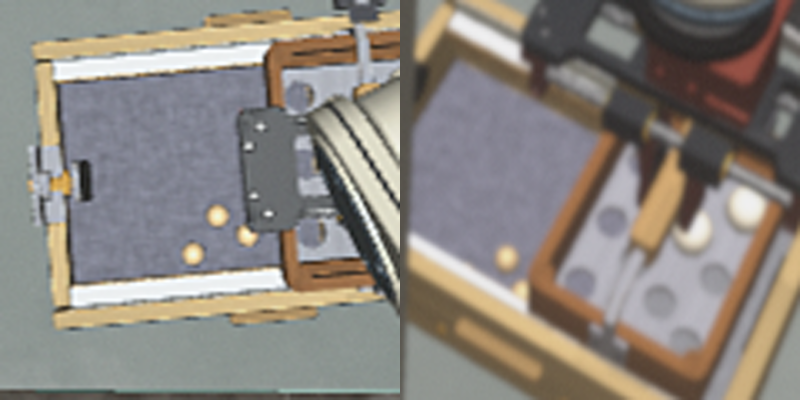

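```bash
python3 -m crank '[[[0,0,0],[0,0,0],0.5],[[0,0,0],[0,0,0],1],[[0,0,0],[0,0,0],1],[[0,0,0],[0,0,0],1],[[0,0,0],[0,0,0],1],[[0,0,0],[0,0,0],1],[[0,0,0],[0,0,0],1],[[0,0,0],[0,0,0],1]]' >/dev/null && python3 chk.py 
python3 -m crank '[[[0,0,0],[0,0,-1],1],[[0,0,0],[0,0,-3],1],[[0,0,0],[0,0,-3.5],1],[[0,0,0],[0,0,-3],1],[[0,0,0],[0,0,-1.5],1],[[0,0,0],[0,0,0],1],[[0,0,0],[0,0,0],1],[[0,0,0],[0,0,0],1]]' >/dev/null && python3 chk.py 
python3 -c "
from h import *
p=manip.read_camera('wrist');cv2.imwrite('pics/w8.png',cv2.resize(p['color'][60:360,150:550],(800,600),interpolation=cv2.INTER_CUBIC)[:,:,::-1]);mk('worn_1_center',p,.024,5);mk('sieve_grip',p,.128);mk('sieve',p,.056)"
```

```text
along mm 12.2 across 0.7 dz 0.1 F along/across/z -0.4 0.2 -0.0 tq [0.03 0.05 0.02] yaw 95.34 t 19.52 gap 0.0674
along mm 11.8 across -0.1 dz 119.3 F along/across/z 0.6 -0.6 0.2 tq [0.03 0.03 0.02] yaw 95.34 t 20.18 gap 0.088
worn_1_center 0.67 [128.7 432.3] [0.4202 0.3691 0.024 ]
sieve_grip 0.84 [202.3 321.6] [0.4839 0.2589 0.128 ]
sieve 0.72 [182.3 320.9] [0.4817 0.2579 0.056 ]
```

View pics/w8.png

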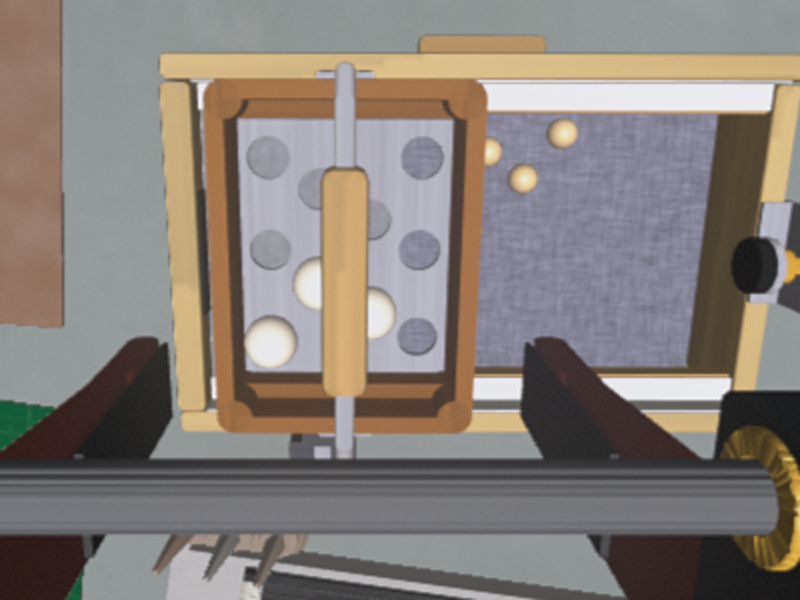

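```bash
python3 -c "
from h import *
p=manip.read_camera('scene');a=p['color'][190:330,270:450]
for r in manip.mark_of('worn_1_center',p): print(r)
cv2.imwrite('pics/c9.png',cv2.resize(a,(770,600),interpolation=cv2.INTER_CUBIC)[:,:,::-1])
p=manip.read_camera('top')
for r in manip.mark_of('worn_1_center',p): print(r)
"
```

```text
{'position': [229.8, 437.5], 'confidence': 0.66}
{'position': [258.5, 379.1], 'confidence': 0.53}
{'position': [247.4, 336.3], 'confidence': 0.62}
```

View pics/c9.png

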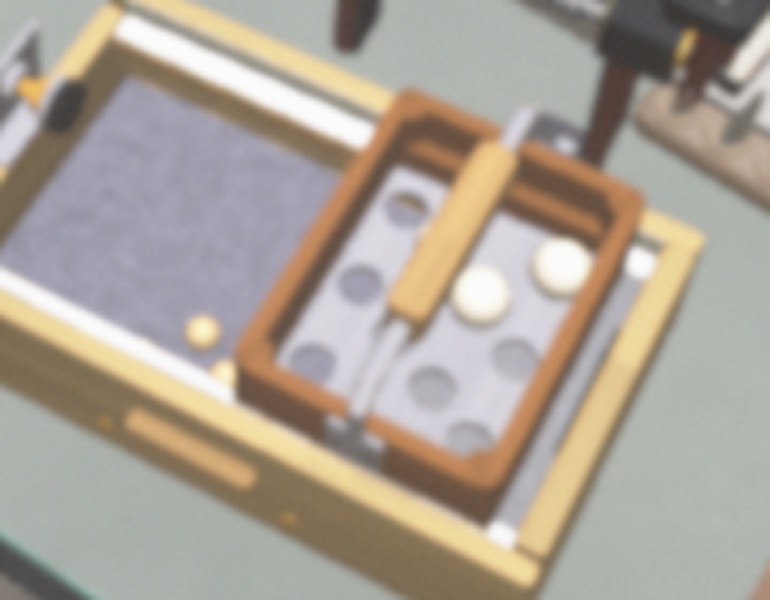

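```bash
python3 -c "
from h import *
O=np.array([.483,.247])-np.array([[.996,-.091],[.091,.996]])@np.array([0,-.076])
def B(p,r,c,z=.016): 
    w=ray(p,r,c,z)[:2]-O; return (np.array([[.996,.091],[-.091,.996]])@w*1e3).round(1)
p=manip.read_camera('scene')
print('scene3',B(p,262.3,337.8),'scene5',B(p,261.5,338.4),'scene now',B(p,190+331/4.29,270+203/4.28))
w=manip.read_camera('wrist')
for u,v in ((487,151),(522,178),(562,133)): print('wrist now',B(w,60+v/2,150+u/2))
# occlusion test: candidate tray ball positions
"
```

```text
scene3 [1.2 1.1] scene5 [3.3 0.9] scene now [-27.4  29.6]
wrist now [-43.2  13.1]
wrist now [-28.8  32.8]
wrist now [-52.7  52.6]
```

```bash
python3 -m crank '[[[0,0,0],[0,0,1.5],1],[[0,0,0],[0,0,3],1],[[0,0,0],[0,0,3],1],[[0,0,0],[0,0,2.5],1],[[0,0,0],[0,0,1.5],1],[[0,0,0],[0,0,0.5],1],[[0,0,0],[0,0,0],0.5],[[0,0,0],[0,0,0],0.3]]' 40 >/dev/null && python3 chk.py 
python3 -m crank '[[[0,0,0],[0,0,0],0.0],[[0,0,0],[0,0,0],0],[[0,0,0],[0,0,0],0],[[0,0,0],[0,0,0],0],[[0,0,0],[0,0,0],0],[[0,0,0],[0,0,0],0],[[0,0,0],[0,0,0],0],[[0,0,0],[0,0,0],0]]' >/dev/null && python3 chk.py
```

```text
along mm 12.3 across 1.1 dz 0.6 F along/across/z 0.2 0.9 0.7 tq [0.06 0.03 0.  ] yaw 95.34 t 21.35 gap 0.078
along mm 12.1 across 0.6 dz 0.1 F along/across/z -0.7 -0.1 -0.1 tq [ 0.08  0.01 -0.05] yaw 95.34 t 22.02 gap 0.0248
```

```bash
python3 -m crank '[[[0,0,0],[0,0,0],0.0],[[0,0,0],[0,0,0],0],[[0,0,0],[0,0,0],0],[[0,0,0],[0,-0.2,0],0],[[0,0,0],[0,-0.3,0],0],[[0,0,0],[0,-0.3,0],0],[[0,0,0],[0,-0.2,0],0],[[0,0,0],[0,0,0],0]]' >/dev/null && python3 chk.py 
python3 -m crank '[[[0,0,0],[0,-0.05,0],0.0],[[0,0,0],[0,-0.05,0],0],[[0,0,0],[0,-0.05,0],0],[[0,0,0],[0,-0.05,0],0],[[0,0,0],[0,0,0],0],[[0,0,0],[0,0,0],0],[[0,0,0],[0,0,0],0],[[0,0,0],[0,0,0],0]]' >/dev/null && python3 chk.py
```

```text
along mm 1.9 across 0.6 dz 0.1 F along/across/z 1.1 -0.2 -0.6 tq [ 0.14  0.06 -0.08] yaw 95.33 t 22.68 gap 0.0177
along mm 0.1 across 0.6 dz 0.0 F along/across/z 1.6 -0.9 -0.5 tq [ 0.18  0.05 -0.12] yaw 95.34 t 23.35 gap 0.0177
```

```bash
python3 -m crank '[[[0,0,0],[0,-0.05,0],0.0],[[0,0,0],[0,-0.05,0],0],[[0,0,0],[0,0,0],0],[[0,0,0],[0,0,0],0],[[0,0,0],[0,0,0],0],[[0,0,0],[0,0,0],0],[[0,0,0],[0,0,0],0],[[0,0,0],[0,0,0],0]]' >/dev/null && python3 chk.py
```

```text
along mm -0.2 across 0.7 dz 0.1 F along/across/z 5.8 -0.6 -0.3 tq [ 0.92  0.26 -0.03] yaw 95.33 t 24.02 gap 0.0181
```

```bash
python3 -m crank '[[[0,0,0],[0,0.06,0],0.2],[[0,0,0],[0,0,0],0.5],[[0,0,0],[0,0,0],1],[[0,0,0],[0,0,0],1],[[0,0,0],[0,0,0],1],[[0,0,0],[0,0,0],1],[[0,0,0],[0,0,0],1],[[0,0,0],[0,0,0],1]]' >/dev/null && python3 chk.py 
python3 -m crank '[[[0,0,0],[0,0,-1],1],[[0,0,0],[0,0,-3],1],[[0,0,0],[0,0,-3.5],1],[[0,0,0],[0,0,-3],1],[[0,0,0],[1,1,-1],1],[[0,0,0],[2,2,0],1],[[0,0,0],[2,3,0],1],[[0,0,0],[2,3,0],1]]' >/dev/null && python3 chk.py 
python3 -m crank '[[[0,0,0],[2,3,0],1],[[0,0,0],[2,3,0],1],[[0,0,0],[2,3,0],1],[[0,0,0],[2,3,0],1],[[0,0,0],[2,3,0],1],[[0,0,0],[2,3,0],1],[[0,0,0],[1,1,0],1],[[0,0,0],[0,0,0],1]]' >/dev/null && python3 chk.py 
python3 -c "
from h import *
p=manip.read_camera('top');mk('sieve_grip',p,.128);mk('sieve',p,.056);mk('worn_1_center',p,.016,6);mk('jar_red',p,0);mk('jar_black',p,0);mk('cones',p,0)
a=p['color'][160:280,290:440];I=[cv2.resize(a,(400,320),interpolation=cv2.INTER_CUBIC)]
p=manip.read_camera('scene');mk('sieve_grip',p,.128);mk('sieve',p,.056)
I.append(cv2.resize(p['color'][190:330,270:450],(400,320),interpolation=cv2.INTER_CUBIC))
cv2.imwrite('pics/c10.png',np.hstack(I)[:,:,::-1])"
```

```text
along mm -0.4 across 0.6 dz 0.1 F along/across/z -0.2 -0.2 -0.0 tq [ 0.05 -0.01  0.  ] yaw 95.34 t 24.68 gap 0.0608
along mm 90.1 across -70.8 dz 115.5 F along/across/z 0.9 0.2 -0.3 tq [ 0.06 -0.01  0.03] yaw 95.23 t 25.35 gap 0.0878
along mm 281.2 across -202.4 dz 114.8 F along/across/z 0.2 0.8 0.3 tq [0.02 0.   0.04] yaw 95.56 t 26.02 gap 0.088
sieve_grip 0.87 [222.9 396.3] [0.4755 0.2479 0.128 ]
sieve 0.84 [221.5 392. ] [0.4787 0.2453 0.056 ]
worn_1_center 0.43 [246.7 337.3] [0.419  0.3683 0.016 ]
jar_red 0.96 [203.5 248.4] [0.5209 0.5829 0.    ]
jar_black 0.85 [253.9 240. ] [0.4    0.6008 0.    ]
cones 0.85 [141.2 405.4] [0.675  0.2022 0.    ]
sieve_grip 0.72 [263.9 339.6] [0.419  0.2868 0.128 ]
sieve 0.56 [269.7 378.3] [0.4859 0.2438 0.056 ]
```

View pics/c10.png

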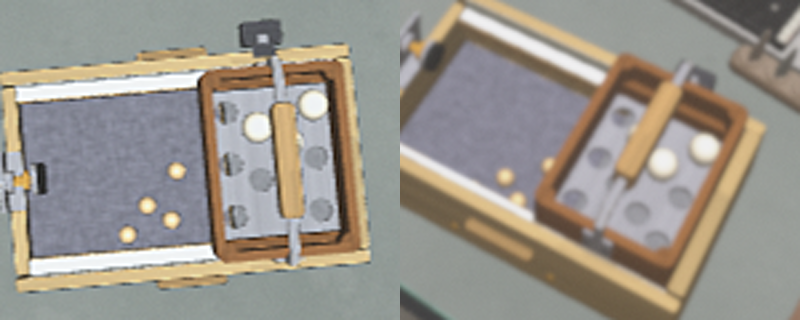

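Run:
```python
from h import *
p=manip.read_camera('top');V=np.array(p["view"]);f=200/np.tan(np.radians(p["fovy"])/2)
v,u=np.mgrid[:400,:640];z=p["range_z"]
W=(np.stack([(u-p["cx"])/f*z,(v-p["cy"])/f*z,z],-1)-V[:3,3])@V[:3,:3]
M=(z>0)&(W[...,2]>.12)&(W[...,2]<.15)&(np.hypot(W[...,0]-.483,W[...,1]-.247)<.06)
print(cv2.minAreaRect(W[M][:,:2].astype(np.float32)),W[M].mean(0))
manip.close_job();print(manip.get_state()["clock"])
```

```text
((0.48296284675598145, 0.2461603730916977), (0.11916832625865936, 0.018291564658284187), 5.034722805023193) [0.4821798  0.24742394 0.13854774]
the job is handed in; nothing more can be done
the job is handed in; nothing more can be done
```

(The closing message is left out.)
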